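# Damp two fired cups and lift their carrier level

### The arm

A 6-joint arm with a two-finger parallel gripper is mounted at the origin on a cart in front of the work surface, level with it; the furniture and walls round the work are solid. World frame = base frame: x ahead of the robot, y to its left, z up, the work surface at z = 0. Lengths are in mm, angles in rad, forces in N, time in s.
With the tool pointing down it reaches from about 275 to 775 mm from the base axis. Payload 14.6 kg.
Tool frame: the origin (TCP) lies between the finger pads; the fingertips stand 11 mm ahead of it and the grasp point (between the pads) lies 8 mm behind it; z points along the fingers, y is the line along which they close (so a half turn about z gives the same grasp; the last joint's range is limited). The gripper opens to 85 mm and grips with 20 to 120 N. Pads are 22 mm wide; open, the fingers measure 114 mm over their backs; the gripper's body (76 mm by 85 mm) begins 54 mm behind the grasp point. The pads swing forward as they close: fully open they stand 13 mm farther back than shut.
Start: joints at [0.973, 0.263, -0.048, 1.259, 0, 1.415], TCP at [224.952, 474.368, 242.278] pointing down, gripper open.
Joint ranges: [-2.65, 2.65], [-0.89, 1.7], [-1.18, 1.37], [-2.13, 2.11], [-1.35, 1.29], [-3.14, 3.14]. Speed limits (rad/s): [1.89, 1.89, 2.57, 2.79, 3.14, 3.14].

### API

Orientations are given as a unit quaternion [x, y, z, w].
In Python, from plant import get_state, grab_frame, calibration, close_job gives the robot as it stands. The module is installed in compiled form; this text tells all that it offers.
- The arm moves only by the shell command python3 -m creep 'ROWS'. ROWS is text: rows parted by semicolons, each of 7 numbers parted by spaces: the shift along the tool's x, y, z as a fraction of full scale, then the turn, a rotation vector about the tool's x, y, z as a fraction of full scale, then the closure, from -1 (fully open) to 1 (shut), so that 0 is half open. A call has 1 to 5 rows; each row shifts and turns the commanded pose from where the row before left it, along the tool's axes as they then stand; what a row does not reach is not made up. Full scale, the value 1, is 300 mm for a shift and 90 degrees for a turn. A row lasts 1/12 s, in which the tool goes at most 41.7 mm and 7.16 degrees, less where a joint would pass 70% of its speed; a pose out of reach is approached as far as the arm can. A call with a number of a shift or a turn outside -1 to 1 is refused whole. A call with a gripper value outside its range is refused whole. The fingers move at their own pace and stop on an object; the grip force is fixed at half the most. Time passes only in rows, so rows that do not move let the fingers close. It gives the time, the measured TCP pose, the force, the opening and the grip force at its end, in the units of the state.
- get_state(): the state, without advancing time (a new reading comes with each control period).
- grab_frame(name): name is "scene" or "side" or "wrist"; returns the picture (480x640x3 uint8, red, green, blue); there is no depth.
- calibration(name): a dict with "intrinsics" (3x3 intrinsics, pixels), "R" (3x3) and "t" (3): a world point X has camera coordinates R X + t. Camera axes: x right, y down, z forward; pixel columns grow to the right and rows downward; lengths in mm; the calibration is good to about 2 mm. A picture is of the moment at which its call begins: read the wrist's pose just before it. calibration takes no time and is no camera call; for the wrist camera it gives the pose at the moment of the call.
- close_job(): hands the job in; it is judged then, once.
The state is a dict: "time_s": time; "q": joint angles; "qvel": joint speeds; "joint_efforts": joint torques, N m; "tcp_pos": TCP position; "orientation": TCP orientation; "wrist_force": force on the tool from outside, world axes, zero at the start; "wrist_torque": the same for the moment, N m; "finger_gap": opening from 0.0 (shut) to 1.0 (fully open); "gripper_force": force on a finger pad.
Only numpy, scipy, OpenCV 4.12 (cv2) and the standard library are available. Lean on these libraries where they do the work, as an engineer would, in place of code of your own. Each camera call takes 0.05 s, during which the arm holds its last target. There are 200 camera calls.

### The job

Damp the two cups before glazing: press the white cap of the clamped mister right down for a moment and let it spring back up. Then lift the wooden carrier by its handle bar, both cups standing on it, and finish while still holding it by the bar, level and steady, about 10 cm above the table; the program ends holding it there. Leave the clay lumps and tools lying where they are.

Things in the scene. Friction and masses are not known exactly. Their poses are not given: they have to be found in the camera images.
- mister: Mister: blue plastic bottle 56 mm in diameter, held by a steel clamp ring on a dark round foot 88 mm across; fixed to the table, 150 mm tall in all. Origin on the table under the middle of the bottle; z up; its nozzle points along its +y, towards the carrier.
- cap_top (a point): Middle of the flat top of the mister's white nozzle cap (36 mm in diameter, 20 mm tall, a 12 mm nozzle stub on its side), 150 mm above the table when up; it moves with the cap, straight down when pressed.
- mister_cap (a joint): How far the nozzle cap is pressed down, in m: 0 up, 0.008 fully down; a spring (about 1 N at the top, 4.5 N fully down) brings it back.
- carrier: Loose ware carrier, 0.3 kg: light wooden board 200 mm (its x) by 110 mm (its y) by 12 mm with a lip 7 mm high round it, and an overhead handle: two flat steel uprights at y = +46 and -46 mm carry a dark wooden grip bar along y. Origin at the centre of the board's underside, z up. A cup stands near x = -58 mm and another near x = +58 mm, either side of the bar (either cup may be on either side).
- carrier_grip (a point): Centre of the carrier's dark wooden grip bar, 136 mm above the underside of the board. The bar is 14 mm wide (carrier x), 84 mm of it is free between the uprights (carrier y), and it is 24 mm tall (124 to 148 mm above the underside). Its flat sides face carrier +x and -x.
- pale_cup: Cream fired cup, open at the top, 68 mm in diameter at the rim, 76 mm tall, about 0.16 kg; stands loose on the carrier's board, its rim 88 mm above the board's underside. Origin at the centre of its foot, z up.
- terra_cup: Terracotta-red fired cup, open at the top, 66 mm in diameter at the rim, 63 mm tall, about 0.14 kg; stands loose on the carrier's board, its rim 75 mm above the board's underside. Origin at the centre of its foot, z up.
- clay_lump_1: Grey clay lump 39 x 66 x 26 mm lying between mister and carrier; origin under its middle. To be left alone.
- clay_lump_2: Grey clay lump 62 x 59 x 42 mm right of the mister; origin under its middle. To be left alone.
- wood_rib: Flat wooden potter's rib 54 x 100 x 9 mm, left of the carrier; origin under its middle. To be left alone.
- rubber_kidney: Red kidney-shaped rubber scraper 29 x 96 x 8 mm at the left; origin under its middle. To be left alone.
- loop_tool: Wooden-handled loop tool 192 mm long, 14 mm thick, at the left; origin under its middle. To be left alone.
Not all that is in view belongs to the job. What is meant by the mister is not red, and is the larger of those in its own colour.

How it is judged (in metres and radians):
On the way, in this order (a step that is already met when the one before it is completed fails the run):
1. the mister's cap is pressed right down (value of joint mister_cap above 0.006 m), for 0.1 s.
2. the cap has sprung back up (value of joint mister_cap below 0.002 m), for 0.1 s.
3. the carrier is lifted clear of the table, level, with both cups on it (height (world z) of carrier above 0.06 m and angle between carrier's own z axis and vertical below 0.12 rad and z of pale_cup in the frame of carrier between 0.006 and 0.018 m and angle between each of pale_cup, terra_cup's own z axis and vertical below 0.17 rad and z of terra_cup in the frame of carrier between 0.006 and 0.018 m), for 0.3 s.
At the end, for the whole second after the job is handed in: Fingers grip the carrier's bar (within 60 mm of its centre, over 2 N), carrier 60-160 mm above the table, tilt under 0.12 rad, under 0.02 m/s and 0.15 rad/s; both cups stand on it (tilt under 0.17 rad), not touched by fingers; touching nothing else; cap up (under 2 mm); lumps and tools within 30 mm (all of step 3 and height (world z) of carrier below 0.16 m and linear speed of carrier below 0.02 m/s and angular speed of carrier below 0.15 rad/s and contact force between carrier and the fingers above 2 N and distance between the grasp point and carrier_grip below 0.06 m and contact force between carrier and mister below 0.3 N and contact force between the fingers and pale_cup below 0.3 N and contact force between the fingers and terra_cup below 0.3 N and contact force between carrier and clay_lump_1 below 0.1 N and contact force between carrier and clay_lump_2 below 0.1 N and contact force between carrier and wood_rib below 0.1 N and contact force between carrier and rubber_kidney below 0.1 N and contact force between carrier and loop_tool below 0.1 N and value of joint mister_cap below 0.002 m and distance of each of clay_lump_1, clay_lump_2, wood_rib, rubber_kidney, loop_tool from where it was at the start of the episode below 0.03 m); the arm keeps its last pose, push and grip.
It fails at once if a cup tips over or falls off the carrier (angle between any of pale_cup, terra_cup's own z axis and vertical above 0.4 rad).
It fails at once if a clay lump or tool is pushed away (distance of any of clay_lump_1, clay_lump_2, wood_rib, rubber_kidney, loop_tool from where it was at the start of the episode above 0.03 m).
It also fails if it takes over 45 s, if anything falls off the work surface, if the arm or the gripper's body presses on something with over 40 N, if the wrist force passes 120 N, or if a joint passes its speed limit or range.

## Working session

There is one attempt and no reset: what is moved stays moved. The work goes in short steps, Python scripts to look and compute and a shell command to move; the robot and the scene stay as the last step left them, time stands still between calls to the robot, and variables do not carry over. Pictures are saved under pics/ and viewed, at most 10 in all, crops included, and the job is handed in when it is done.

```bash
mkdir -p pics
python3 - <<'E'
from plant import *
import cv2,numpy as np
for n in("scene","side"):
    im=grab_frame(n);c=calibration(n);np.savez(f"{n}.npz",im=im,K=c["intrinsics"],R=c["R"],t=c["t"])
    cv2.imwrite(f"pics/{n}0.png",im[:,:,::-1]); print(n,-np.array(c["R"]).T@c["t"])
s=get_state();print(s)
E
```

```text
scene [  16.67156804 -893.14704224  724.95424753]
side [ 135.26983687 1275.7246691   683.62440917]
{'time_s': 0.1, 'q': array([ 9.72698929e-01,  2.63454968e-01, -4.88422155e-02,  1.25941508e+00,
        4.99869850e-06,  1.41549845e+00]), 'qvel': array([-6.70507146e-05, -2.51214169e-03,  1.28793664e-04, -5.63172524e-04,
        2.69654137e-04, -1.49792816e-03]), 'joint_efforts': array([ 4.15547649e-03, -6.38576889e+01,  3.85063469e+01,  9.88540531e-03,
       -5.05818559e-05,  2.06451517e-05]), 'tcp_pos': array([224.81835839, 474.17301744, 241.89509032]), 'orientation': array([ 2.19595411e-01,  9.75590921e-01, -4.24940366e-04, -1.70789353e-04]), 'wrist_force': array([-0.0895396 , -0.01049252, -0.45674878]), 'wrist_torque': array([ 0.00124513, -0.02135387, -0.02751377]), 'gripper_force': 0.0, 'finger_gap': 1.0051155279756077}
```

View pics/scene0.png

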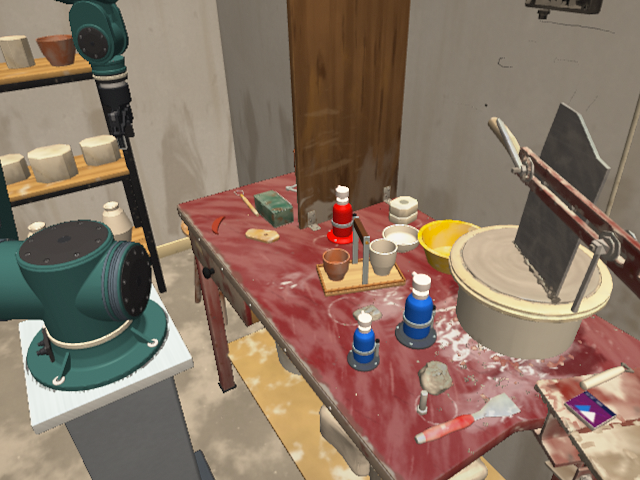

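View pics/side0.png

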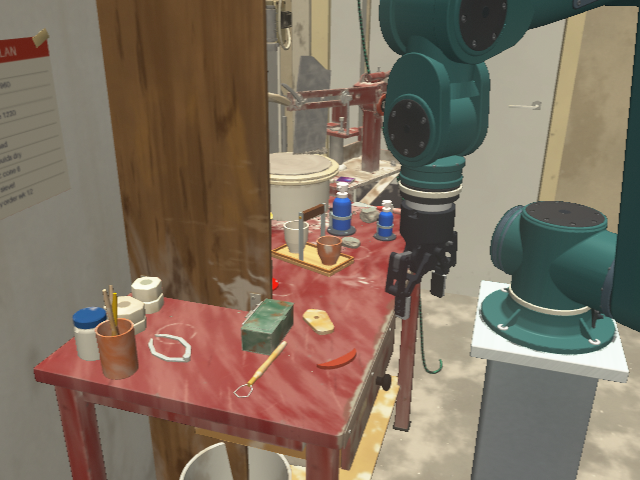

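Candidates in the scene picture are a red bottle (342,215), a small blue one (364,345) and a large blue one (418,312). The red one is ruled out. The blue one at (418,312) looks larger, and I'll check that in an enlarged crop and by its metric size. The carrier is at about (360,275), terracotta cup left and pale cup right, with the bar at about (360,228).

Run:
```python
import cv2,numpy as np
a=np.load("scene.npz")["im"][200:380,300:460,::-1];b=np.load("side.npz")["im"][175:285,265:415,::-1]
A=cv2.resize(a,None,fx=3.3,fy=3.3,interpolation=2)
cv2.imwrite("pics/c1.png",A)
cv2.imwrite("pics/c2.png",cv2.resize(b,None,fx=5,fy=5,interpolation=2))
```

```text
(no output)
```

View pics/c1.png

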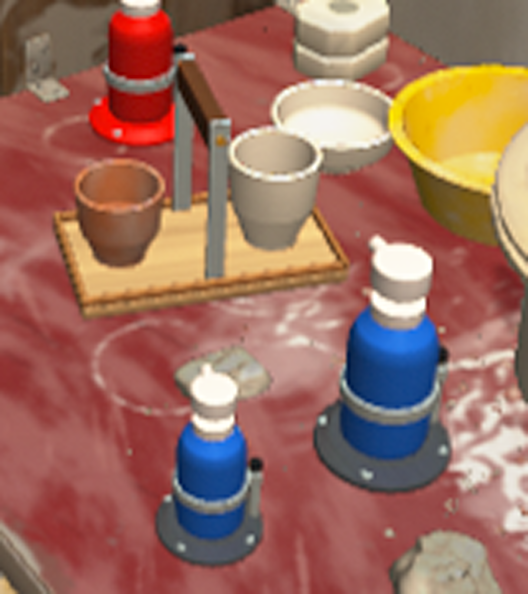

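View pics/c2.png

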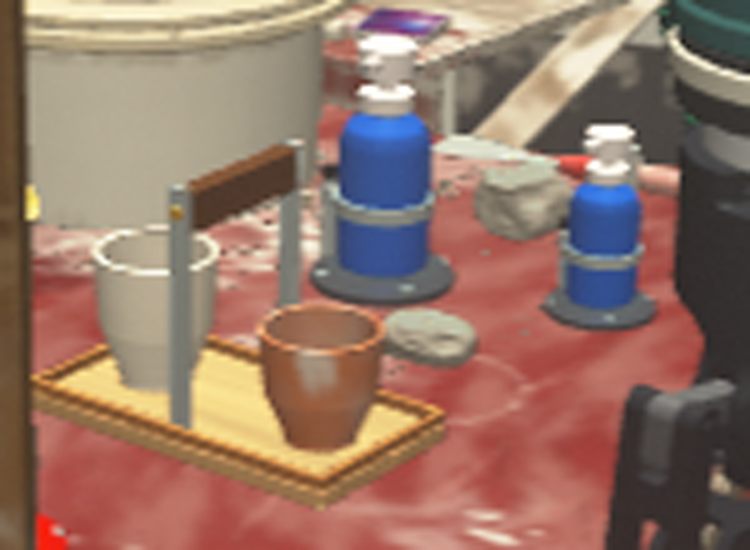

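```bash
cat > h.py <<'E'
import numpy as np
from scipy.optimize import least_squares
C={n:np.load(n+".npz") for n in("scene","side")}
def proj(n,X):
    c=C[n];p=np.atleast_2d(X)@c["R"].T+c["t"];p=p@c["K"].T;return p[:,:2]/p[:,2:]
def px(n,p):
    p=np.atleast_2d(p).astype(float);return p/3.3+[300,200] if n=="scene" else p/5+[265,175]
def atz(n,p,z):
    c=C[n];d=c["R"].T@np.linalg.solve(c["K"],np.r_[px(n,p)[0],1]);o=-c["R"].T@c["t"];return o+d*(z-o[2])/d[2]
def tri(a,b):
    return least_squares(lambda X:np.r_[proj("scene",X)[0]-px("scene",a)[0],proj("side",X)[0]-px("side",b)[0]],[450,0,100])
E
python3 - <<'E'
from h import *
for nm,a,b,z in[("bigcap",(403,254),(390,44),150),("smallcap",(216,385),(612,131),100),("bigfoot",(382,446),(383,278),5),("smallfoot",(210,528),(600,305),5),("lump1",(225,375),(430,335),13),
  ("terra rim",(120,188),(322,323),75),("pale rim",(275,156),(157,250),88)]:
    r=tri(a,b);print(nm,r.x.round(1),"cost",r.cost.round(2),atz("scene",a,z).round(1),atz("side",b,z).round(1))
L=[(-100,-55,19),(100,-55,19),(-100,55,19),(100,55,19)]
obs={"scene":([L[0],L[1],L[2],(0,-46,148),(0,46,148)],[(82,300),(348,258),(55,213),(219,124),(181,50)]),
"side":([L[3],L[2],L[0],(0,46,148),(0,-46,148)],[(35,378),(322,490),(443,412),(180,190),(294,144)])}
def f(v,zo=0):
    c,s=np.cos(v[2]),np.sin(v[2]);R=np.array([[c,-s,0],[s,c,0],[0,0,1]]);o=[]
    for n,(X,p) in obs.items(): o.append((proj(n,np.array(X)@R.T+[v[0],v[1],0])-px(n,p)).ravel())
    return np.concatenate(o)
r=least_squares(f,[450,0,0],loss="soft_l1");print(r.x,f(r.x).round(1))
E
```

```text
bigcap [ 572.3 -362.   152.8] cost 1.28 [ 577.5 -358.4  150. ] [ 569.6 -362.3  150. ]
smallcap [ 438.3 -359.2  114.3] cost 0.99 [ 450. -346.  100.] [ 442.  -394.8  100. ]
bigfoot [ 571.6 -365.2    2. ] cost 0.05 [ 569.8 -367.3    5. ] [ 568.8 -356.9    5. ]
smallfoot [ 437.4 -361.8    3. ] cost 0.0 [ 436.3 -363.3    5. ] [ 436.4 -356.7    5. ]
lump1 [ 518.8 -266.2   13.2] cost 0.97 [ 521.3 -265.2   13. ] [ 515.4 -262.6   13. ]
terra rim [ 536.5 -117.2   74.8] cost 0.11 [ 535.4 -117.9   75. ] [ 537.5 -118.    75. ]
pale rim [ 642.8 -160.3   86.5] cost 0.01 [ 641.1 -162.2   88. ] [ 642.  -157.3   88. ]
[ 5.91263884e+02 -1.35472902e+02 -3.56641506e-01] [-0.6  0.4  0.1  1.2 -1.6 -0.  -0.2 -0.1  0.4  2.3 -1.8  0.3 -0.2 -1.9
  0.5 -0.3 -0.3  0.4 -1.1  0.3]
```

The large blue mister is confirmed: its triangulated cap height is 153 mm at (572,-363), against 114 mm for the small one. The carrier is at (591,-135) with yaw about -0.36. First I turn the tool to the carrier's yaw with the fingers shut, and check the signs.

```bash
python3 -m creep '0 0 0 0 0 0.079 1;0 0 0 0 0 0.079 1;0 0 0 0 0 0.079 1;0 0 0 0 0 0.079 1'
python3 -m creep '0 0 0 0 0 0.079 1;0 0 0 0 0 0.079 1;0 0 0 0 0 0.079 1;0 0 0 0 0 0.079 1'
python3 -m creep '0 0 0 0 0 0.079 1;0 0 0 0 0 0.079 1;0 0 0 0 0 0.079 1;0 0 0 0 0 0.079 1;0 0 0 0 0 0 1'
python3 -c "
from plant import *
print(get_state()['q'])"
```

```text
time_s: 0.43
tcp_pos: [224.9, 474.2, 242.0]
orientation: [0.455, 0.89, -0.0, -0.0]
wrist_force: [0.3, 0.4, 0.3]
finger_gap: 0.453
gripper_force: 0.0
time_s: 0.77
tcp_pos: [224.8, 474.2, 242.0]
orientation: [0.66, 0.751, -0.0, 0.0]
wrist_force: [-0.4, 0.8, -0.2]
finger_gap: 0.0
gripper_force: 0.0
time_s: 1.18
tcp_pos: [224.9, 474.2, 242.0]
orientation: [0.824, 0.566, -0.0, 0.0]
wrist_force: [0.2, -0.4, -0.0]
finger_gap: 0.005
gripper_force: 0.0
[ 9.72699038e-01  2.63328847e-01 -4.86740555e-02  1.25941990e+00
 -5.96918653e-06  2.91070557e+00]
```

```bash
python3 -m creep '-0.096 0.09 0 0 0 0 1;-0.096 0.09 0 0 0 0 1;-0.096 0.09 0 0 0 0 1;-0.096 0.09 0 0 0 0 1;-0.096 0.09 0 0 0 0 1' | grep -E "pos|force:"
python3 -m creep '-0.096 0.09 0 0 0 0 1;-0.096 0.09 0 0 0 0 1;-0.096 0.09 0 0 0 0 1;-0.096 0.09 0 0 0 0 1;-0.096 0.09 0 0 0 0 1' | grep -E "pos|force:"
python3 -m creep '-0.096 0.09 0 0 0 0 1;-0.096 0.09 0 0 0 0 1;-0.096 0.09 0 0 0 0 1;-0.096 0.09 0 0 0 0 1;0 0 0 0 0 0 1'
python3 - <<'E'
from plant import *
import cv2,numpy as np
c=calibration("wrist");im=grab_frame("wrist");np.savez("wrist.npz",im=im,K=c["intrinsics"],R=c["R"],t=c["t"])
cv2.imwrite("pics/w1.png",im[:,:,::-1])
E
```

```text
tcp_pos: [300.4, 290.3, 242.2]
wrist_force: [0.4, 0.5, 0.6]
gripper_force: 0.0
tcp_pos: [375.9, 107.7, 242.4]
wrist_force: [2.2, 0.7, 0.0]
gripper_force: 0.0
time_s: 2.43
tcp_pos: [438.3, -41.6, 241.8]
orientation: [0.823, 0.569, -0.0, 0.001]
wrist_force: [-1.1, 1.2, -0.9]
finger_gap: -0.0
gripper_force: 0.0
```

View pics/w1.png

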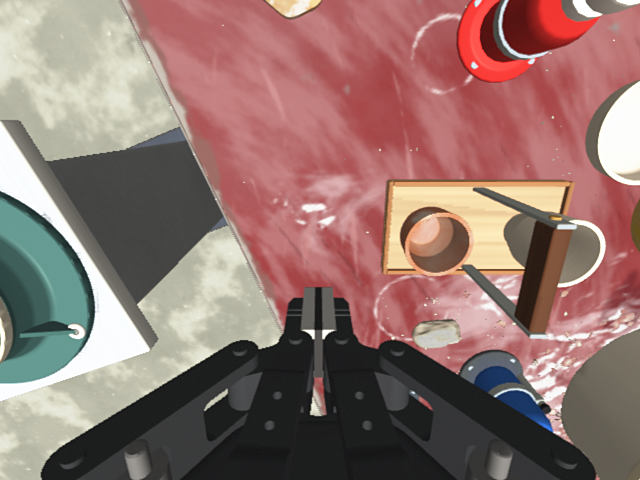

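The wrist view shows the carrier square to the tool. The lip corners are at about (388,181), (573,182) and (384,273), and the bar runs from (562,220) to (539,335). I add these to the fit.

Run:
```python
import h
from h import *
C["wrist"]=np.load("wrist.npz")
import plant; s=plant.get_state()
def px2(n,p): return np.asarray(p,float) if n=="wrist" else px(n,p)
L=[(-100,-55,19),(100,-55,19),(-100,55,19),(100,55,19)]
obs={"scene":([L[0],L[1],L[2],(0,-46,148),(0,46,148)],[(82,300),(348,258),(55,213),(219,124),(181,50)]),
"side":([L[3],L[2],L[0],(0,46,148),(0,-46,148)],[(35,378),(322,490),(443,412),(180,190),(294,144)]),
"wrist":([L[2],L[3],L[0],(0,46,148),(0,-46,148)],[(388,181),(573,182),(384,273),(562,221),(539,335)])}
def f(v,ns=obs):
    c,s=np.cos(v[2]),np.sin(v[2]);R=np.array([[c,-s,0],[s,c,0],[0,0,1]])
    return np.concatenate([(proj(n,np.array(obs[n][0])@R.T+[v[0],v[1],0])-px2(n,obs[n][1])).ravel() for n in ns])
for ns in (obs,["wrist"]):
    r=least_squares(f,[590,-135,-.35],kwargs=dict(ns=ns),loss="soft_l1");print(r.x,f(r.x,ns).round(1))
q=s["orientation"]
from scipy.spatial.transform import Rotation as Ro
M=Ro.from_quat(q).as_matrix();print("tool yaw y",np.arctan2(M[1,1],M[0,1]));print("to cap, tool mm",M.T@(np.array([572,-362,190])-s["tcp_pos"]))
```

```text
[ 5.91531260e+02 -1.33223540e+02 -3.53253135e-01] [-0.9 -0.  -0.4  0.6 -2.  -0.4 -0.7 -0.6 -0.1  1.9 -2.3  0.7 -0.4 -1.6
  0.2 -0.1 -0.7  0.7 -1.5  0.6 -0.1  0.5  2.4 -2.2 -1.7  1.7  2.6  3.7
 -1.4 -0.5]
[ 5.91440254e+02 -1.32518746e+02 -3.52346618e-01] [-0.4  0.   2.2 -2.8 -1.9  1.3  2.3  2.9 -1.6 -1.1]
tool yaw y -0.3611206941723801
to cap, tool mm [-254.26209228  240.37085188   51.7834858 ]
```

```bash
python3 -m creep '-0.094 0.089 0 0 0 0 1;-0.094 0.089 0 0 0 0 1;-0.094 0.089 0 0 0 0 1;-0.094 0.089 0 0 0 0 1;-0.094 0.089 0 0 0 0 1' | grep -E "pos|force:"
python3 -m creep '-0.094 0.089 0 0 0 0 1;-0.094 0.089 0 0 0 0 1;-0.094 0.089 0 0 0 0 1;-0.094 0.089 0 0 0 0 1;0 0 0 0 0 0 1'
python3 -m creep '0 0 0.08 0 0 0 1;0 0 0.08 0 0 0 1;0 0 0 0 0 0 1;0 0 0 0 0 0 1'
python3 - <<'E'
from plant import *
import cv2,numpy as np
c=calibration("wrist");print(np.array(c["R"])@[572,-362,150]+c["t"]);p=c["intrinsics"]@(np.array(c["R"])@[572,-362,150]+c["t"]);print(p[:2]/p[2])
a=grab_frame("scene")[230:330,370:490];w=grab_frame("wrist")
A=cv2.resize(a,(480,400),interpolation=2);B=cv2.resize(w[200:450,170:470],(320,267))
o=np.zeros((400,800,3),np.uint8);o[:,:480]=A;o[:267,480:]=B
cv2.imwrite("pics/p1.png",o[:,:,::-1])
E
```

```text
tcp_pos: [511.5, -216.2, 242.3]
wrist_force: [0.2, -0.0, 1.4]
gripper_force: 0.0
time_s: 3.32
tcp_pos: [572.8, -363.1, 239.9]
orientation: [0.822, 0.569, -0.0, -0.0]
wrist_force: [0.7, -1.1, -0.0]
finger_gap: -0.001
gripper_force: 0.0
time_s: 3.65
tcp_pos: [570.9, -357.4, 193.9]
orientation: [0.822, 0.57, -0.0, -0.001]
wrist_force: [-0.5, -0.0, 0.4]
finger_gap: 0.002
gripper_force: 0.0
[  2.32709009  26.54565816 193.95066489]
[321.97307182 280.70297045]
```

View pics/p1.png

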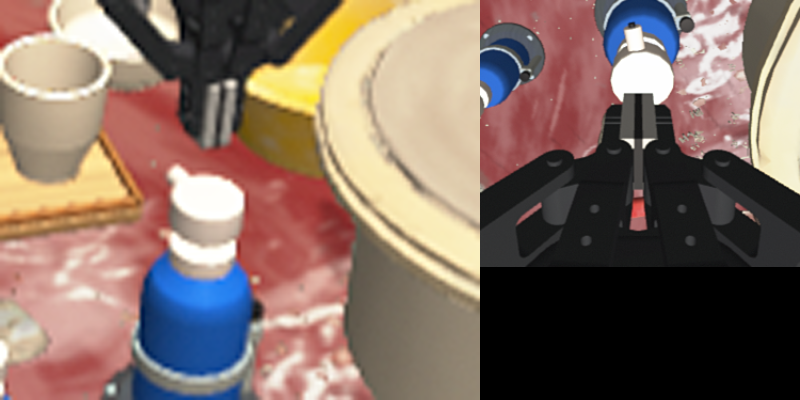

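The cap sits just under the tips, at about wrist pixel (323,271), so it needs 3 mm more along tool y. I descend now, watching the force.

```bash
python3 -m creep '0 0.01 0.05 0 0 0 1;0 0 0.03 0 0 0 1;0 0 0 0 0 0 1;0 0 0 0 0 0 1'|grep -E "pos|wrist"
python3 -m creep '0 0 0.015 0 0 0 1;0 0 0.01 0 0 0 1;0 0 0 0 0 0 1;0 0 0 0 0 0 1'|grep -E "pos|wrist"
```

```text
tcp_pos: [574.0, -359.6, 170.7]
wrist_force: [0.5, 0.1, 0.5]
tcp_pos: [574.0, -359.8, 162.9]
wrist_force: [-0.2, -0.2, 0.1]
```

```bash
python3 -m creep '0 0 0.01 0 0 0 1;0 0 0 0 0 0 1;0 0 0 0 0 0 1'|grep -E "pos|wrist"
python3 -m creep '0 0 0.01 0 0 0 1;0 0 0 0 0 0 1;0 0 0 0 0 0 1'|grep -E "pos|wrist"
python3 -m creep '0 0 0.007 0 0 0 1;0 0 0 0 0 0 1;0 0 0 0 0 0 1'|grep -E "pos|wrist"
```

```text
tcp_pos: [574.1, -359.9, 159.8]
wrist_force: [0.5, 0.6, 1.2]
tcp_pos: [574.1, -359.9, 156.8]
wrist_force: [1.0, -1.0, 2.1]
tcp_pos: [574.1, -359.9, 154.7]
wrist_force: [0.5, -0.9, 3.1]
```

```bash
python3 -m creep '0 0 0.005 0 0 0 1;0 0 0 0 0 0 1;0 0 0 0 0 0 1'|grep -E "pos|wrist"
python3 -m creep '0 0 0.004 0 0 0 1;0 0 0 0 0 0 1;0 0 0 0 0 0 1'|grep -E "pos|wrist"
```

```text
tcp_pos: [574.1, -359.8, 153.2]
wrist_force: [0.6, -0.9, 4.0]
tcp_pos: [574.2, -359.9, 152.9]
wrist_force: [-0.9, 0.8, 11.4]
```

The cap bottomed at 11 N. Now I release it, rise and go above the carrier.

```bash
python3 -m creep '0 0 -0.03 0 0 0 1;0 0 -0.06 0 0 0 1;0 0 -0.1 0 0 0 1;0 0 -0.1 0 0 0 1;0 0 0 0 0 0 1'|grep -E "pos|wrist"
python3 -m creep '0.122 -0.035 0 0 0 0 -0.4;0.122 -0.035 0 0 0 0 -0.4;0.122 -0.035 0 0 0 0 -0.4;0.122 -0.035 0 0 0 0 -0.4;0.122 -0.035 0 0 0 0 -0.4'|grep -E "pos|wrist"
python3 -m creep '0.122 -0.035 0 0 0 0 -0.4;0 0 0 0 0 0 -0.4;0 0 0 0 0 0 -0.4;0 0 0 0 0 0 -0.4'
python3 - <<'E'
from plant import *
import cv2,numpy as np
from scipy.spatial.transform import Rotation as Ro
s=get_state();M=Ro.from_quat(s["orientation"]).as_matrix();print("yaw",np.arctan2(M[1,1],M[0,1]),"togo",M.T@([591.5,-133,128]-s["tcp_pos"]))
c=calibration("wrist");y=-.353
for X in[(-100,55,19),(100,55,19),(-100,-55,19),(0,46,148),(0,-46,148),(0,0,148)]:
    W=[591.5+np.cos(y)*X[0]-np.sin(y)*X[1],-133+np.sin(y)*X[0]+np.cos(y)*X[1],X[2]]
    p=c["intrinsics"]@(np.array(c["R"])@W+c["t"]);print(X,(p[:2]/p[2]).round())
w=grab_frame("wrist");cv2.imwrite("pics/g1.png",w[:,:,::-1])
E
```

```text
tcp_pos: [574.9, -360.4, 244.5]
wrist_force: [0.9, -2.0, 0.2]
tcp_pos: [589.1, -168.2, 238.8]
wrist_force: [0.1, 0.4, 0.1]
time_s: 6.83
tcp_pos: [592.6, -132.1, 238.9]
orientation: [0.822, 0.569, -0.0, -0.0]
wrist_force: [-0.8, -0.8, -0.4]
finger_gap: 0.699
gripper_force: 0.0
yaw -0.3605982320956915 togo [ -1.2223169   -0.68242533 110.86989755]
(-100, 55, 19) [220. 153.]
(100, 55, 19) [414. 151.]
(-100, -55, 19) [230. 252.]
(0, 46, 148) [316. 183.]
(0, -46, 148) [317. 304.]
(0, 0, 148) [316. 247.]
```

View pics/g1.png

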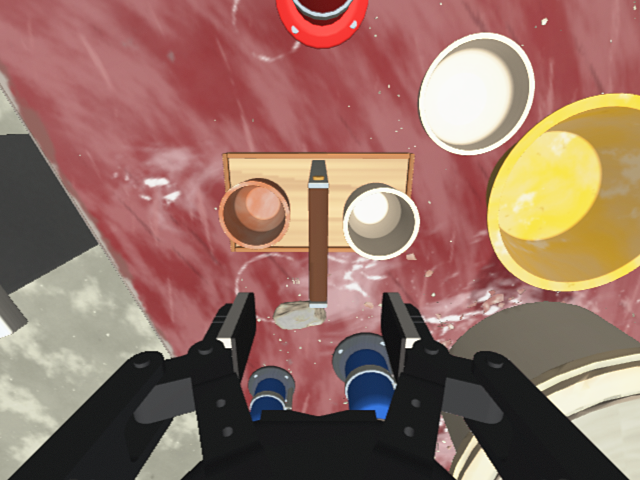

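The bar spans wrist (318,185) to (318,305), matching the prediction within 2 px, and the cups are clear of the fingers. I descend and grip.

```bash
python3 -m creep '-0.004 0 0.1 0 0 0 -0.4;0 0 0.1 0 0 0 -0.4;0 0 0.1 0 0 0 -0.4;0 0 0.04 0 0 0 -0.4;0 0 0.03 0 0 0 -0.4'|grep -E "pos|wrist"
python3 -m creep '0 0 0 0 0 0 -0.4;0 0 0 0 0 0 -0.4;0 0 0 0 0 0 0.2;0 0 0 0 0 0 0.4'|grep -E "pos|wrist|gap"
python3 -m creep '0 0 0 0 0 0 0.6;0 0 0 0 0 0 0.8;0 0 0 0 0 0 1;0 0 0 0 0 0 1;0 0 0 0 0 0 1'
python3 -m creep '0 0 0 0 0 0 1;0 0 0 0 0 0 1;0 0 0 0 0 0 1'
```

```text
tcp_pos: [591.3, -134.3, 125.9]
wrist_force: [1.2, -0.9, 0.1]
tcp_pos: [592.9, -133.6, 129.1]
wrist_force: [0.1, 0.2, -0.6]
finger_gap: 0.423
time_s: 8.05
tcp_pos: [592.5, -133.3, 128.6]
orientation: [0.823, 0.569, 0.0, 0.0]
wrist_force: [-0.9, 0.1, 5.9]
finger_gap: 0.147
gripper_force: 59.0
time_s: 8.3
tcp_pos: [592.5, -133.3, 128.6]
orientation: [0.823, 0.569, 0.0, 0.0]
wrist_force: [-0.8, -0.3, 6.8]
finger_gap: 0.152
gripper_force: 59.0
```

```bash
python3 -m creep '0 0 -0.005 0 0 0 1;0 0 -0.01 0 0 0 1;0 0 -0.015 0 0 0 1;0 0 -0.02 0 0 0 1;0 0 -0.025 0 0 0 1'|grep -E "pos|wrist"
python3 -m creep '0 0 -0.03 0 0 0 1;0 0 -0.03 0 0 0 1;0 0 -0.03 0 0 0 1;0 0 -0.03 0 0 0 1;0 0 -0.03 0 0 0 1'|grep -E "pos|wrist"
python3 -m creep '0 0 -0.03 0 0 0 1;0 0 -0.025 0 0 0 1;0 0 -0.02 0 0 0 1;0 0 -0.015 0 0 0 1;0 0 -0.01 0 0 0 1'|grep -E "pos|wrist"
python3 -m creep '0 0 -0.005 0 0 0 1;0 0 0 0 0 0 1;0 0 0 0 0 0 1;0 0 0 0 0 0 1;0 0 0 0 0 0 1'
python3 -m creep '0 0 0 0 0 0 1;0 0 0 0 0 0 1;0 0 0 0 0 0 1;0 0 0 0 0 0 1;0 0 0 0 0 0 1'
python3 - <<'E'
from plant import *
import cv2,numpy as np
a=grab_frame("scene")[170:350,300:480];b=grab_frame("side")[150:300,250:400]
o=np.hstack([cv2.resize(a,(400,400)),cv2.resize(b,(400,400))]);cv2.imwrite("pics/l1.png",o[:,:,::-1])
E
```

```text
tcp_pos: [592.1, -133.1, 150.7]
wrist_force: [1.2, 0.3, -6.5]
tcp_pos: [592.3, -133.2, 196.6]
wrist_force: [-0.2, -0.2, -5.8]
tcp_pos: [592.3, -133.2, 226.0]
wrist_force: [-0.7, 0.2, -6.4]
time_s: 9.97
tcp_pos: [592.2, -133.2, 226.7]
orientation: [0.823, 0.569, -0.0, -0.0]
wrist_force: [1.1, -0.0, -6.5]
finger_gap: 0.153
gripper_force: 58.5
time_s: 10.38
tcp_pos: [592.3, -133.2, 227.0]
orientation: [0.823, 0.569, -0.0, -0.0]
wrist_force: [-0.5, -0.3, -6.1]
finger_gap: 0.149
gripper_force: 58.5
```

View pics/l1.png

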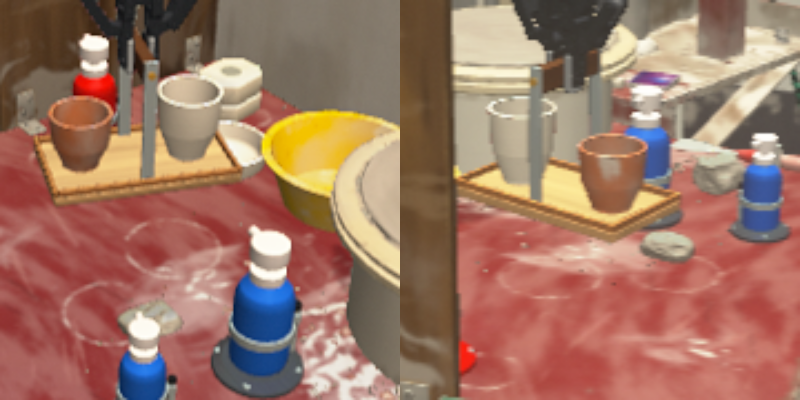

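The carrier hangs level about 98 mm up with both cups upright on it. The cap is back up and the lump is untouched. I hand in.

```bash
python3 -c "
from plant import *
print(close_job())"
```

```text
the job is handed in; nothing more can be done
None
```

The mister's cap was pressed right down and sprang back up, and I handed the job in with the arm holding the carrier level by its bar, about 10 cm above the table, both cups standing on it; the judge's result was not shown.

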